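# Release a test cassette from under its hold-down finger

## Robot

A 6-joint arm with a two-finger parallel gripper is mounted at the origin on a cart in front of the work surface, level with it; the furniture and walls round the work are solid. World frame = base frame: x ahead of the robot, y to its left, z up, the work surface at z = 0. Lengths are in mm, angles in rad, forces in N, time in s.
With the tool pointing down it reaches from about 300 to 775 mm from the base axis. Payload 14.6 kg.
Tool frame: the origin (TCP) lies on the centre line of the jaws, within the pads' length; the fingertips stand 19 mm ahead of it and the grasp point (between the pads) is the TCP; z points along the fingers, x is the direction in which the jaws open and shut, and the axes are right-handed (so a half turn about z gives the same grasp; the last joint's range is limited). The gripper opens to 85 mm and grips with 20 to 120 N. Pads are 22 mm wide; open, the fingers measure 114 mm over their backs; the gripper's body (76 mm by 85 mm) begins 54 mm behind the grasp point. The pads swing forward as they close: fully open they stand 13 mm farther back than shut.
Start: joints at [-1.255, 0.3, 1.521, -0, 1.321, -0.067], TCP at [205.428, -510.185, 250.281] pointing down, gripper open.
Joint ranges: [-3.03, 3.03], [-0.79, 2.21], [0.23, 2.52], [-1.04, 4.18], [0, 3.07], [-2.55, 2.55]. Speed limits (rad/s): [2.22, 2.22, 2.57, 3.14, 3.14, 3.14].

## Interface

Orientations are given as a rotation vector (axis times angle).
In Python, from plant import bot gives the robot as it stands. The module is installed in compiled form; this text tells all that it offers.
- The arm moves only by the tool servo_tool, never from a script. Its argument "plan" is a list of rows, each a list of 7 numbers: the turn, a rotation vector about the tool's x, y, z in degrees, then the shift along the tool's x, y, z in m, then the closure in counts, from 0 (fully open) to 255 (shut). In form: [[rx, ry, rz, x, y, z, claw], ...]. A call has 1 to 12 rows; each row is the pose to reach, as a shift and turn from the pose measured when the call began, along the tool's axes at that moment; what a row does not reach only later rows make up. A row lasts 1/12 s, in which the tool goes at most 41.7 mm and 7.16 degrees, less where a joint would pass 70% of its speed; a pose out of reach is approached as far as the arm can. A call with a gripper value outside its range is refused whole. The fingers move at their own pace and stop on an object; "grip_force" is the grip in N (left out, the last holds). Time passes only in rows, so rows that repeat a pose let the fingers close. It gives the time, the measured TCP pose, the force and the opening at its end, in the units of the state.
- bot.observe(): the state, without advancing time (a new reading comes with each control period).
- bot.read_camera(name): name is "side" or "top"; returns a dict with "frame" (384x512x3 uint8, red, green, blue), "K" (3x3 intrinsics, pixels), "extrinsics" (4x4, takes a point from camera to world coordinates). Camera axes: x right, y down, z forward; pixel columns grow to the right and rows downward; lengths in mm; the calibration is good to about 2 mm. A picture is of the moment at which its call begins. There is no depth.
- bot.job_done(): hands the job in, once; it reports no verdict.
Trained networks look in a picture, given as the dict that the camera call returned (one of the last four; its "shot" number tells which), for a name from the list of things; names that differ only in an ending like _2 or _b are one class to them, and where a whole thing is asked for, a point or a joint stands for the part that bears it (a point fixed in the world has none). Each returns a list of dicts, best first, with "confidence" (0 to 1); they miss things now and then, are a little off and sometimes report something else, mostly with a low value. They report only what shows in the picture. A call takes as long as a camera call. They do not tell look-alikes from the thing itself.
- bot.cut_out(picture, thing): "pixels" (384x512 bool, what is visible of it).
- bot.landmark_of(picture, thing): "position" ([x, y, z] in mm, in the coordinates of the camera as it stood for that picture, good to about 4 mm: a listed point, or the origin of a listed thing).
The state is a dict: "t": time; "q": joint angles; "qd": joint speeds; "tau": joint torques, N m; "tcp_pos": TCP position; "orientation": TCP orientation; "contact_force": force on the tool from outside, world axes, zero at the start; "torque": the same for the moment, N m; "grip_width": finger opening in mm.
Only numpy, scipy, OpenCV 4.12 (cv2) and the standard library are available. Lean on these libraries where they do the work, as an engineer would, in place of code of your own. Each camera call takes 0.05 s, during which the arm holds its last target. There are 200 camera calls.

## Task

Take the long white test cassette out of its reading stand and lay it on the lab notebook. First swing the spring-loaded hold-down finger up by its knob until it stays open, with the cassette still in its seat; then lift the cassette out, set it down gently, flat and window up, in the middle of the notebook, and leave the finger open.

Things in the scene. Friction and masses are not known exactly. Their poses are not given: they have to be found in the camera images.
- test_cassette: Long white cassette 84x26x8 mm, grey window mid-top, round well near one end; 20-45 g. Origin: centre of underside, 30 mm above the worktop; z up, x along it from the well end to the end under the finger, within 17 deg of straight away from the robot. It lies on a 16 mm wide rail (sides free mid-length, base plate top at 8 mm), each end in a cup 4 mm deep, 2 mm play: lift straight up.
- finger (a joint): Angle (rad) of the cassette stand's steel hold-down finger: 0 shut on the cassette, 1.9 fully open. Over-centre spring: below about 0.95 it snaps shut, beyond it flips open and stays. Hinge axis level, along the cassette's y, 82 mm from the cassette's centre along its x, 46 mm above the worktop. Finger 14 mm wide, 60 mm long. (A like stand holds a square white tile: not this one.)
- finger_knob (a point): Centre of the black barrel knob (22 mm long along the hinge axis, 14 mm diameter) on a stem on that finger. Shut: 76 mm above the worktop, 37 mm from the cassette's centre along its x. Swings up and away from the robot on a 54 mm radius about the hinge, straight above it at 0.98 rad; about 3 N moves it. Pinched by its flat ends it can turn in the grip. Axes as the cassette's when shut.
- notebook: White spiral-bound lab notebook, lying flat, a written page up, fixed on the worktop, 210x153x16 mm along its x, y, z. Origin: centre of its underside; its top face is 16 mm above the worktop.
Things that resemble listed ones, but are neither listed nor needed, are in the scene too. Leave any turquoise look-alike of the part that bears finger alone.

How it is judged (in metres and radians):
On the way:
1. the hold-down finger is swung up (over 1.3 rad) while the cassette still lies in its seat (within 10 mm) (value of joint finger above 1.3 rad and distance of test_cassette from where it was at the start of the episode below 0.01 m), for 0.2 s.
At the end, for the whole second after the job is handed in: The cassette lies at rest on the notebook, window up and flat (within 10 degrees), its centre within 50 mm along the notebook's length and 35 mm across it of the notebook's middle; the finger stands open (over 1.3 rad) (x of test_cassette in the frame of notebook between -0.05 and 0.05 m and y of test_cassette in the frame of notebook between -0.035 and 0.035 m and height (world z) of test_cassette between 0.01 and 0.022 m and angle between test_cassette's own z axis and vertical below 0.17 rad and linear speed of test_cassette below 0.02 m/s and value of joint finger above 1.3 rad); the robot touches nothing.
It fails at once if the cassette is pulled or forced out of its seat (over 10 mm), or lies elsewhere, with the hold-down finger down (under 1.0 rad) (distance of test_cassette from where it was at the start of the episode above 0.01 m and value of joint finger below 1 rad).
It fails at once if the cassette is dropped onto the notebook (over 0.6 m/s within 60 mm of the worktop there) (horizontal distance between test_cassette and notebook below 0.12 m and height (world z) of test_cassette below 0.06 m and linear speed of test_cassette above 0.6 m/s).
It also fails if it takes over 48 s, if anything falls off the work surface, if the arm or the gripper's body presses on something with over 40 N, if the wrist force passes 120 N, or if a joint passes its speed limit or range.

## Working session

There is one attempt and no reset: what is moved stays moved. The work goes in short steps, Python scripts to look and compute and a tool call to move; the robot and the scene stay as the last step left them, time stands still between calls to the robot, and variables do not carry over. Pictures are saved under pics/ and viewed, about 8 in all and at most 12, crops included, and the job is handed in when it is done.

Besides the shell and the picture viewer there is one more tool, called after "Call:" by a JSON object that holds its "api" and its "payload", one argument or row to a line. servo_tool: Moves the arm, as the interface text tells. Its arguments: {"type":"object","properties":{"plan":{"type":"array"},"grip_force":{"type":"number"}},"required":["plan"]}

```bash
mkdir -p pics; cat > h.py <<'E'
import numpy as np, cv2
from plant import bot
from scipy.spatial.transform import Rotation as R
def w(p,pos): 
    E=np.array(p["extrinsics"]); return E[:3,:3]@np.array(pos)+E[:3,3]
def ray(p,u,v,z):
    E=np.array(p["extrinsics"]);d=E[:3,:3]@np.linalg.inv(np.array(p["K"]))@[u,v,1.];o=E[:3,3];return o+d*(z-o[2])/d[2]
def proj(p,X):
    E=np.array(p["extrinsics"]);c=np.array(p["K"])@(E[:3,:3].T@(np.array(X)-E[:3,3]));return c[:2]/c[2]
def save(p,n): cv2.imwrite("pics/"+n,p["frame"][:,:,::-1])
E
python3 - <<'E'
from h import *
s=bot.observe();print(s)
for c in("top","side"):
    p=bot.read_camera(c);save(p,c+"1.png");print(c,np.array(p["extrinsics"]).round(2).tolist())
    for t in("test_cassette","finger","finger_knob","notebook"):
        for d in bot.landmark_of(p,t): X=w(p,d["position"]);print(t,round(d["confidence"],2),X.round(0),proj(p,X).round(0))
E
```

```text
{'t': 0.0, 'q': array([-1.25458726e+00,  3.00502985e-01,  1.52160063e+00,  3.53414760e-05,
        1.32068428e+00, -6.66157732e-02]), 'qd': array([ 4.43692628e-04, -1.07389380e-03, -1.00595846e-03,  5.06468844e-05,
        8.24616671e-04, -2.00103101e-04]), 'tau': array([-6.56968223e-04, -5.43505347e+01, -3.61792123e+01, -6.68504731e-05,
        3.91770765e-03, -5.41661836e-05]), 'tcp_pos': array([ 205.37809467, -509.98512602,  249.69553595]), 'orientation': array([-2.60285173e+00,  1.75783612e+00,  1.44916272e-03]), 'contact_force': array([-0.29919256,  0.18481207, -0.29060655]), 'torque': array([0.00839599, 0.02087328, 0.00070486]), 'grip_width': 85.83799608216107}
top [[-0.0, -0.98, 0.18, 264.62], [-1.0, 0.0, -0.0, 210.45], [0.0, -0.18, -0.98, 1374.61], [0.0, 0.0, 0.0, 1.0]]Traceback (most recent call last):
  File "<stdin>", line 6, in <module>
ValueError: it knows: finger_knob, notebook, test_cassette
```

```bash
python3 - <<'E'
from h import *
for c in("top","side"):
    p=bot.read_camera(c);save(p,c+"1.png");print(c,np.array(p["extrinsics"]).round(2).tolist())
    for t in("test_cassette","finger_knob","notebook"):
        for d in bot.landmark_of(p,t): X=w(p,d["position"]);print(t,round(d["confidence"],2),X.round(0),proj(p,X).round(0))
E
```

```text
top [[-0.0, -0.98, 0.18, 264.62], [-1.0, 0.0, -0.0, 210.45], [0.0, -0.18, -0.98, 1374.61], [0.0, 0.0, 0.0, 1.0]]
test_cassette 0.41 [505. 287.  31.] [235. 197.]
finger_knob 0.57 [452. 733.  75.] [112. 209.]
finger_knob 0.52 [538. 277.  76.] [237. 186.]
notebook 0.56 [ 477. -285.    1.] [384. 205.]
side [[1.0, -0.02, 0.02, 504.08], [-0.03, -0.73, 0.69, -966.42], [0.0, -0.69, -0.73, 1301.28], [0.0, 0.0, 0.0, 1.0]]
test_cassette 0.46 [502. 291.  29.] [245. 191.]
finger_knob 0.63 [538. 280.  81.] [255. 183.]
finger_knob 0.52 [455. 741.  84.] [232. 105.]
notebook 0.84 [ 479. -289.    4.] [240. 342.]
```

View pics/top1.png

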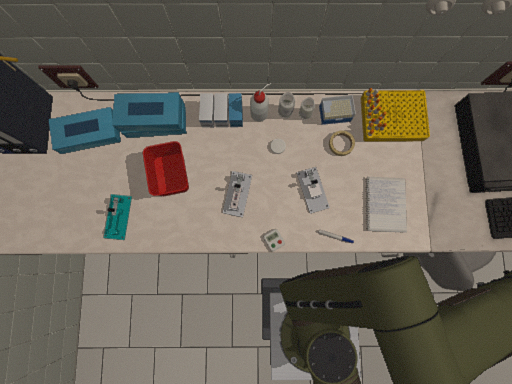

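View pics/side1.png

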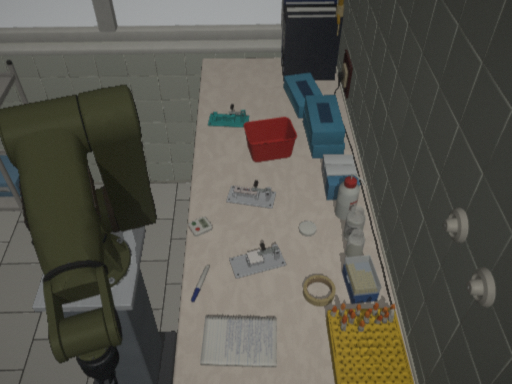

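```bash
python3 - <<'E'
from h import *
acc={}
for i in range(6):
  for c in("top","side"):
    p=bot.read_camera(c)
    for t in("test_cassette","finger_knob","notebook"):
        for d in bot.landmark_of(p,t):
            X=w(p,d["position"]); 
            if X[1]<500: acc.setdefault((c,t),[]).append(X)
    if i==0:
        for t in("test_cassette","notebook"):
            for d in bot.cut_out(p,t):
                v,u=np.nonzero(d["pixels"])
                if len(u)<20: continue
                P=np.array([ray(p,a,b,38 if t[0]=="t" else 16)[:2] for a,b in zip(u,v)],np.float32)
                print(c,t,round(d["confidence"],2),len(u),P.mean(0),cv2.minAreaRect(P))
for k,v in acc.items(): print(k,len(v),np.mean(v,0).round(1),np.std(v,0).round(1))
P=bot.read_camera("top"); f=P["frame"]
a=cv2.resize(f[155:235,200:340],None,fx=5.5,fy=5.5,interpolation=cv2.INTER_CUBIC); cv2.imwrite("pics/c1.png",a[:,:,::-1])
E
```

```text
top notebook 0.65 2107 [ 477.95673 -286.39767] ((478.69189453125, -287.2716064453125), (153.97886657714844, 208.58090209960938), 89.45650482177734)
side notebook 0.87 3695 [ 478.53214 -294.91498] ((477.647705078125, -290.88323974609375), (154.72218322753906, 209.23155212402344), 86.80368041992188)
('top', 'test_cassette') 7 [509.4 284.5  35.9] [12.4  3.6 17.1]
('top', 'finger_knob') 7 [530.1 195.6  65.1] [ 21.  197.1  26.4]
('top', 'notebook') 7 [ 487.  -205.6   12.1] [ 21.5 196.8  26.1]
('side', 'test_cassette') 6 [503.3 287.9  29. ] [1.8 1.  0.8]
('side', 'finger_knob') 6 [539.1 278.2  82.4] [1.  1.3 2. ]
('side', 'notebook') 6 [ 478.8 -288.8    2.9] [0.9 1.3 0.9]
```

View pics/c1.png

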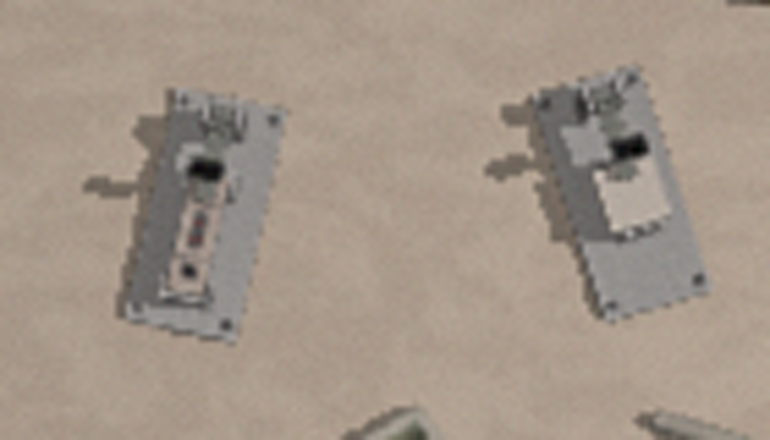

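```bash
cat >> h.py <<'E'
def go(x,y,z,hd):
    s=bot.observe(); A=R.from_rotvec(s["orientation"]); h=np.radians(hd)
    B=R.from_matrix(np.array([[np.cos(h),np.sin(h),0],[np.sin(h),-np.cos(h),0],[0,0,-1]]))
    print("t",round(s["t"],2),"turn",np.degrees((A.inv()*B).as_rotvec()).round(2),"shift m",(A.inv().apply(np.array([x,y,z])-s["tcp_pos"])/1000).round(4))
    return s
E
python3 - <<'E'
from h import *
go(540,279,200,77.7)
K=[]
for c,(u,v) in(("top",(237.5,185.5)),("side",(255,183))):
    p=bot.read_camera(c); g=p["frame"].max(2).astype(int)[v.__int__()-9:int(v)+10,int(u)-9:int(u)+10]
    m=g<60; b,a=np.nonzero(m); print(c,m.sum(),a.mean()+int(u)-9,b.mean()+int(v)-9,ray(p,a.mean()+int(u)-9,b.mean()+int(v)-9,76))
E
```

```text
t 3.15 turn [   0.      0.   -145.77] shift m [-0.6071 -0.6051  0.0502]
top 18 236.88888888888889 185.44444444444446 [538.84512425 278.59852264  76.        ]
side 16 255.5625 183.1875 [540.00822465 281.45892648  76.        ]
```

Call:
{"api": "servo_tool", "payload": {
  "plan": [
    [0,0,-73,-0.33,-0.33,0.02,0],
    [0,0,-73,-0.33,-0.33,0.02,0],
    [0,0,-73,-0.33,-0.33,0.02,0],
    [0,0,-73,-0.33,-0.33,0.02,0],
    [0,0,-73,-0.33,-0.33,0.02,0],
    [0,0,-73,-0.33,-0.33,0.02,0],
    [0,0,-73,-0.33,-0.33,0.02,0],
    [0,0,-73,-0.33,-0.33,0.02,0],
    [0,0,-73,-0.33,-0.33,0.02,0],
    [0,0,-73,-0.33,-0.33,0.02,0],
    [0,0,-73,-0.33,-0.33,0.02,0],
    [0,0,-73,-0.33,-0.33,0.02,0]
  ],
  "grip_force": 30
}}

```text
t: 4.25
tcp_pos: [389.4, -76.6, 230.3]
orientation: [-3.138, -0.145, -0.001]
contact_force: [0.7, -0.3, -0.2]
grip_width: 85.0
```

```bash
python3 -c "
from h import *
s=go(539.5,279.5,170,77.7);print(s['tcp_pos'],s['q'])"
```

```text
t 4.25 turn [-0.000e+00 -6.000e-02 -7.242e+01] shift m [ 0.1822 -0.3407  0.0607]
[389.38952488 -76.55876793 230.32116502] [-2.86956990e-01 -2.97319232e-02  1.94370838e+00  8.58893098e-04
  1.22716175e+00 -3.79321137e-01]
```

Call:
{"api": "servo_tool", "payload": {
  "plan": [
    [0,0,-72.4,0.182,-0.341,0.061,0],
    [0,0,-72.4,0.182,-0.341,0.061,0],
    [0,0,-72.4,0.182,-0.341,0.061,0],
    [0,0,-72.4,0.182,-0.341,0.061,0],
    [0,0,-72.4,0.182,-0.341,0.061,0],
    [0,0,-72.4,0.182,-0.341,0.061,0],
    [0,0,-72.4,0.182,-0.341,0.061,0],
    [0,0,-72.4,0.182,-0.341,0.061,0],
    [0,0,-72.4,0.182,-0.341,0.061,0],
    [0,0,-72.4,0.182,-0.341,0.061,0],
    [0,0,-72.4,0.182,-0.341,0.061,0],
    [0,0,-72.4,0.182,-0.341,0.061,0]
  ]
}}

```text
t: 5.25
tcp_pos: [539.2, 280.1, 168.8]
orientation: [-2.446, -1.971, 0.001]
contact_force: [0.4, -0.2, -0.1]
grip_width: 85.5
```

```bash
python3 - <<'E'
from h import *
s=go(539.5,279.5,76,77.7);print(s['tcp_pos'],s['q'])
p=bot.read_camera("side");f=p["frame"][130:230,200:330]
q=bot.read_camera("top");g=q["frame"][130:230,170:300]
cv2.imwrite("pics/a2.png",np.hstack([cv2.resize(i,None,fx=3,fy=3,interpolation=cv2.INTER_CUBIC) for i in(f,g)])[:,:,::-1])
E
```

```text
t 5.25 turn [-0.03  0.01  0.04] shift m [-0.0005  0.0004  0.0928]
[539.24175376 280.10504226 168.80728406] [ 4.18741165e-01  5.00635166e-01  1.43712914e+00  2.03626421e-04
  1.20424361e+00 -9.38184373e-01]
```

View pics/a2.png

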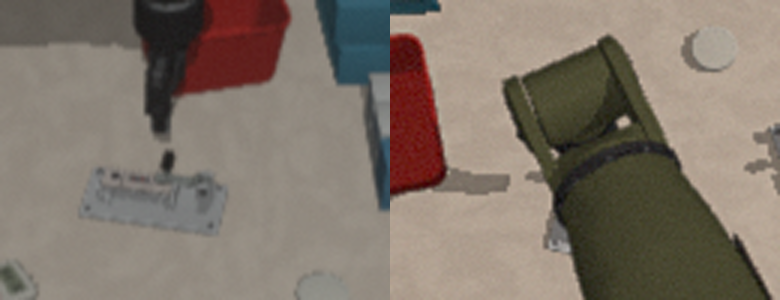

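Call:
{"api": "servo_tool", "payload": {
  "plan": [
    [0,0,0,0,0,0.04,0],
    [0,0,0,0,0,0.07,0],
    [0,0,0,0,0,0.093,0],
    [0,0,0,0,0,0.093,0],
    [0,0,0,0,0,0.093,140],
    [0,0,0,0,0,0.093,160],
    [0,0,0,0,0,0.093,180],
    [0,0,0,0,0,0.093,255],
    [0,0,0,0,0,0.093,255],
    [0,0,0,0,0,0.093,255],
    [0,0,0,0,0,0.093,255],
    [0,0,0,0,0,0.093,255]
  ],
  "grip_force": 25
}}

```text
t: 6.35
tcp_pos: [539.4, 278.1, 78.0]
orientation: [2.449, 1.966, -0.0]
contact_force: [-6.3, -10.6, 11.9]
grip_width: 21.1
```

```bash
python3 - <<'E'
from h import *
s=go(539.5,279.5,76,77.7);print(s['tcp_pos'],s['q'],s["contact_force"],s["grip_width"])
# arc rows, tool frame: tool y = (sin h,-cos h) -> along cassette x
for th in np.arange(0,1.61,.1):
    a=np.arctan2(30,-45)-th; print(round(th,2),"y",round(.054*np.cos(a)+.045,4),"z",round(-(.054*np.sin(a)-.030),4))
E
```

```text
t 6.35 turn [ 0.04  0.04 -0.21] shift m [ 0.0013 -0.0002  0.002 ]
[539.43897875 278.14001854  78.02106082] [ 4.16083143e-01  6.09840913e-01  1.50083485e+00 -1.14673261e-03
  1.03070050e+00 -9.35837707e-01] [ -6.31309956 -10.56725337  11.88454176] 21.099620378905527
0.0 y 0.0001 z 0.0
0.1 y 0.0033 z -0.0043
0.2 y 0.0069 z -0.0083
0.3 y 0.0109 z -0.0119
0.4 y 0.0153 z -0.0151
0.5 y 0.0199 z -0.0178
0.6 y 0.0248 z -0.0201
0.7 y 0.0299 z -0.0219
0.8 y 0.0352 z -0.0231
0.9 y 0.0405 z -0.0238
1.0 y 0.0459 z -0.024
1.1 y 0.0513 z -0.0236
1.2 y 0.0566 z -0.0227
1.3 y 0.0618 z -0.0213
1.4 y 0.0669 z -0.0194
1.5 y 0.0717 z -0.0169
1.6 y 0.0763 z -0.014
```

Call:
{"api": "servo_tool", "payload": {
  "plan": [
    [0,0,0,0,0.003,-0.004,255],
    [0,0,0,0,0.007,-0.008,255],
    [0,0,0,0,0.011,-0.012,255],
    [0,0,0,0,0.015,-0.015,255],
    [0,0,0,0,0.02,-0.018,255],
    [0,0,0,0,0.025,-0.02,255],
    [0,0,0,0,0.03,-0.022,255],
    [0,0,0,0,0.035,-0.023,255],
    [0,0,0,0,0.041,-0.024,255],
    [0,0,0,0,0.046,-0.024,255],
    [0,0,0,0,0.051,-0.024,255],
    [0,0,0,0,0.057,-0.023,255]
  ]
}}

```text
t: 7.35
tcp_pos: [595.8, 265.5, 101.9]
orientation: [2.449, 1.965, 0.001]
contact_force: [-3.8, -3.9, 1.8]
grip_width: 21.3
```

```bash
python3 - <<'E'
from h import *
s=bot.observe();print(s['tcp_pos'],s["contact_force"],s["grip_width"])
p=bot.read_camera("side");f=p["frame"][130:230,200:330]
cv2.imwrite("pics/a3.png",cv2.resize(f,None,fx=5,fy=5,interpolation=cv2.INTER_CUBIC)[:,:,::-1])
E
```

```text
[595.76455778 265.50662909 101.91096337] [-3.77502073 -3.89802184  1.75101681] 21.25622509335287
```

View pics/a3.png

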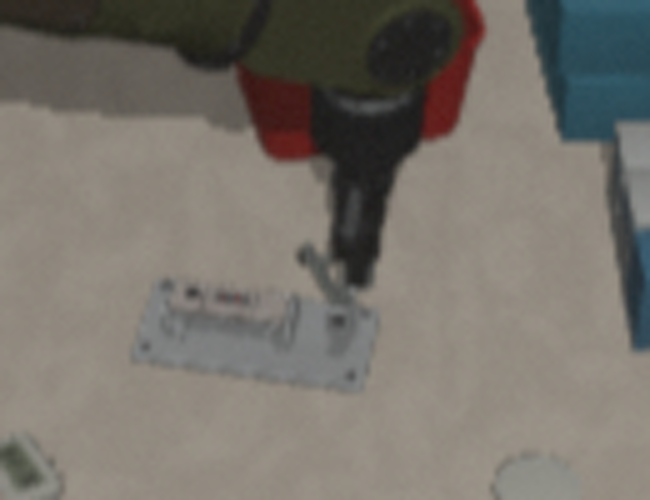

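The finger (crop about (320,270)) is swung up with the knob in the jaws, and the cassette is still seated at (230,300). I'll continue past 1.5 rad, then release and back off upward.

Call:
{"api": "servo_tool", "payload": {
  "plan": [
    [0,0,0,0,0.005,0.002,255],
    [0,0,0,0,0.01,0.004,255],
    [0,0,0,0,0.015,0.006,255],
    [0,0,0,0,0.02,0.009,255],
    [0,0,0,0,0.023,0.012,255],
    [0,0,0,0,0.023,0.012,255],
    [0,0,0,0,0.023,0.012,60],
    [0,0,0,0,0.023,0.012,60],
    [0,0,0,0,0.023,0.012,60],
    [0,0,0,0,0.023,0.012,60],
    [0,0,0,0,0.023,-0.03,60],
    [0,0,0,0,0.023,-0.07,60]
  ]
}}

```text
t: 8.4
tcp_pos: [617.8, 260.1, 170.4]
orientation: [-2.451, -1.966, 0.006]
contact_force: [0.6, 0.4, 1.2]
grip_width: 65.4
```

```bash
python3 - <<'E'
from h import *
s=go(503.5,287,120,77.7);print(s['tcp_pos'],s["contact_force"],s["grip_width"])
E
```

```text
t 8.4 turn [-0.14  0.17 -0.23] shift m [ 0.0016 -0.1173  0.0507]
[617.82893592 260.06870427 170.44290456] [0.59385485 0.41316076 1.20979509] 65.3907389565147
```

Call:
{"api": "servo_tool", "payload": {
  "plan": [
    [0,0,0,0.001,-0.04,0,60],
    [0,0,0,0.001,-0.08,0,60],
    [0,0,0,0.001,-0.117,0,60],
    [0,0,0,0.001,-0.117,0.04,60],
    [0,0,0,0.001,-0.117,0.06,60],
    [0,0,0,0.001,-0.117,0.06,60]
  ]
}}

```text
t: 8.9
tcp_pos: [501.5, 285.8, 107.1]
orientation: [-2.449, -1.966, 0.015]
contact_force: [0.3, -0.6, -1.5]
grip_width: 65.3
```

```bash
python3 - <<'E'
from h import *
p=bot.read_camera("side");f=p["frame"][130:230,200:330]
for d in bot.landmark_of(p,"test_cassette")+bot.landmark_of(p,"finger_knob"): print(d["confidence"],w(p,d["position"]))
cv2.imwrite("pics/a4.png",cv2.resize(f,None,fx=5,fy=5,interpolation=cv2.INTER_CUBIC)[:,:,::-1])
s=go(503.3,286,35,77.7);print(s['tcp_pos'],s["contact_force"],s["grip_width"])
E
```

```text
0.62 [501.33080725 287.65764965  31.43694525]
0.58 [623.0558665  260.23318505  84.37198744]
t 9.05 turn [-0.08  0.12 -0.24] shift m [-0.0006 -0.0008  0.077 ]
[504.38486182 286.52064814 112.02437824] [-0.3596245   0.21260794  0.48058132] 65.35867881774577
```

View pics/a4.png

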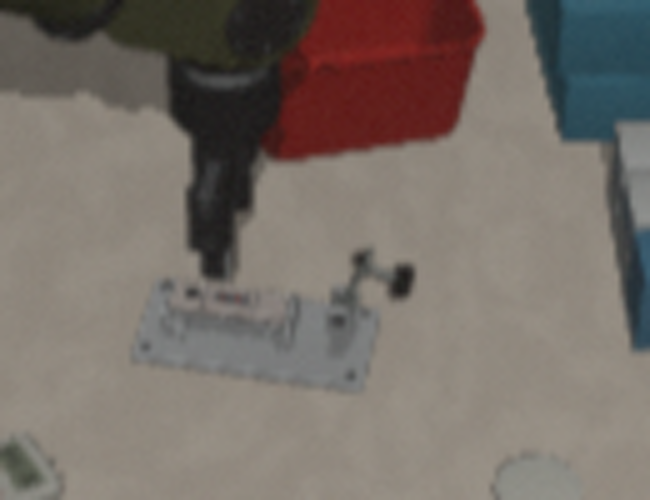

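Call:
{"api": "servo_tool", "payload": {
  "plan": [
    [0,0,0,0,-0.001,0.03,60],
    [0,0,0,0,-0.001,0.055,60],
    [0,0,0,0,-0.001,0.07,60],
    [0,0,0,0,-0.001,0.077,60],
    [0,0,0,0,-0.001,0.077,100],
    [0,0,0,0,-0.001,0.077,140],
    [0,0,0,0,-0.001,0.077,150],
    [0,0,0,0,-0.001,0.077,160],
    [0,0,0,0,-0.001,0.077,255],
    [0,0,0,0,-0.001,0.077,255],
    [0,0,0,0,-0.001,0.077,255],
    [0,0,0,0,-0.001,0.077,255]
  ],
  "grip_force": 30
}}

```text
t: 10.05
tcp_pos: [503.9, 286.9, 36.3]
orientation: [2.45, 1.965, -0.001]
contact_force: [-1.3, -0.4, 6.0]
grip_width: 25.6
```

```bash
python3 - <<'E'
from h import *
s=go(503.3,286,35,77.7);print(s['tcp_pos'],s["contact_force"],s["torque"],s["grip_width"])
E
```

```text
t 10.05 turn [ 0.01  0.05 -0.24] shift m [-0.001  -0.0004  0.0013]
[503.85343278 286.85794761  36.34405189] [-1.2947465  -0.43511793  6.00774819] [-0.11731022  0.19021781  0.02096571] 25.56738233416515
```

Call:
{"api": "servo_tool", "payload": {
  "plan": [
    [0,0,0,0,0,-0.003,255],
    [0,0,0,0,0,-0.006,255],
    [0,0,0,0,0,-0.01,255],
    [0,0,0,0,0,-0.016,255],
    [0,0,0,0,0,-0.026,255],
    [0,0,0,0,0,-0.04,255],
    [0,0,0,0,0,-0.06,255],
    [0,0,0,0,0,-0.085,255],
    [0,0,0,0,0,-0.11,255],
    [0,0,0,0,0,-0.12,255],
    [0,0,0,0,0,-0.12,255]
  ]
}}

```text
t: 10.97
tcp_pos: [504.7, 287.4, 159.3]
orientation: [2.449, 1.964, 0.006]
contact_force: [0.5, -0.6, 0.1]
grip_width: 25.3
```

```bash
python3 - <<'E'
from h import *
p=bot.read_camera("side");f=p["frame"][110:230,190:340]
for d in bot.landmark_of(p,"test_cassette")+bot.landmark_of(p,"finger_knob"): print(d["confidence"],w(p,d["position"]))
cv2.imwrite("pics/a5.png",cv2.resize(f,None,fx=5,fy=5,interpolation=cv2.INTER_CUBIC)[:,:,::-1])
s=go(479,-289,100,10);print(s['tcp_pos'],s["contact_force"],s["grip_width"],s["q"])
E
```

```text
0.47 [503.47578802 289.73608127 153.04602871]
0.63 [627.04940812 259.93446852  85.01416637]
t 11.12 turn [ 0.    0.15 67.46] shift m [-0.5672  0.1013  0.056 ]
[503.33978139 286.72471768 154.99046369] [-0.24276518 -0.06995221 -0.25693625] 25.21134319239191 [ 4.54885386e-01  4.57531036e-01  1.53623094e+00 -8.68254449e-04
  1.15017348e+00 -8.96730234e-01]
```

View pics/a5.png

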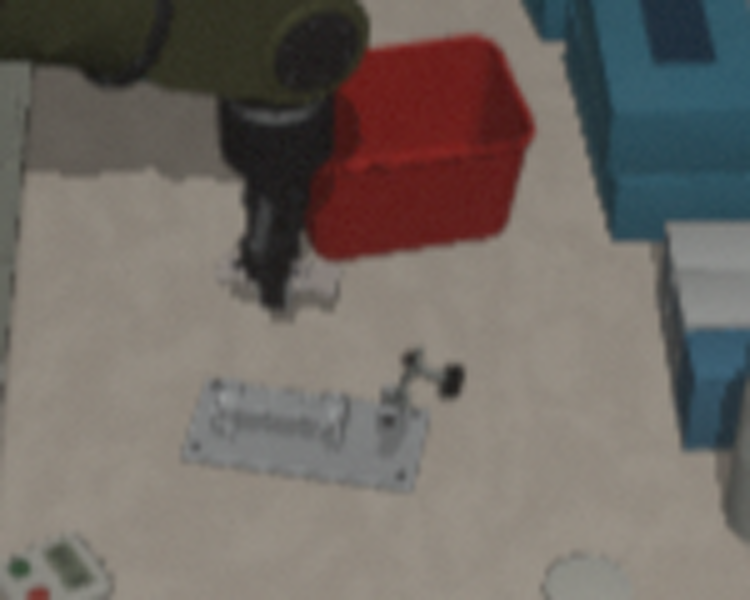

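Call:
{"api": "servo_tool", "payload": {
  "plan": [
    [0,0,0,-0.015,0.003,0,255],
    [0,0,0,-0.04,0.007,0,255],
    [0,0,0,-0.075,0.013,0,255],
    [0,0,0,-0.11,0.019,0,255],
    [0,0,0,-0.145,0.025,0,255],
    [0,0,0,-0.18,0.031,0,255],
    [0,0,0,-0.215,0.037,0,255],
    [0,0,0,-0.25,0.044,0,255],
    [0,0,0,-0.285,0.05,0,255],
    [0,0,0,-0.315,0.055,0,255],
    [0,0,0,-0.335,0.058,0,255],
    [0,0,0,-0.345,0.06,0,255]
  ]
}}

```text
t: 12.12
tcp_pos: [485.8, -65.7, 154.4]
orientation: [-2.452, -1.962, 0.006]
contact_force: [-0.4, 0.5, -1.5]
grip_width: 25.3
```

```bash
python3 - <<'E'
from h import *
s=go(479,-288,80,77.7);print(s['tcp_pos'],s["contact_force"],s["grip_width"],s["q"])
E
```

```text
t 12.12 turn [-0.2   0.14 -0.38] shift m [-0.2182  0.0424  0.0748]
[485.83034737 -65.66731521 154.43922697] [-0.44610083  0.49603066 -1.54549495] 25.339428174607622 [-0.20799041  0.27626082  1.7909002  -0.00266913  1.07798905 -1.55626507]
```

Call:
{"api": "servo_tool", "payload": {
  "plan": [
    [0,0,0,-0.02,0.004,0,255],
    [0,0,0,-0.05,0.01,0,255],
    [0,0,0,-0.085,0.017,0,255],
    [0,0,0,-0.12,0.024,0,255],
    [0,0,0,-0.155,0.031,0.01,255],
    [0,0,0,-0.19,0.037,0.03,255],
    [0,0,0,-0.21,0.041,0.05,255],
    [0,0,0,-0.218,0.042,0.065,255],
    [0,0,0,-0.218,0.042,0.075,255],
    [0,0,0,-0.218,0.042,0.075,255],
    [0,0,0,-0.218,0.042,0.075,255]
  ]
}}

```text
t: 13.03
tcp_pos: [478.6, -286.7, 79.5]
orientation: [-2.45, -1.962, 0.007]
contact_force: [-0.1, -0.7, 0.3]
grip_width: 25.3
```

```bash
python3 - <<'E'
from h import *
p=bot.read_camera("side");f=p["frame"][270:384,180:310]
for d in bot.landmark_of(p,"test_cassette")+bot.landmark_of(p,"finger_knob"): print(d["confidence"],w(p,d["position"]))
cv2.imwrite("pics/a6.png",cv2.resize(f,None,fx=5,fy=5,interpolation=cv2.INTER_CUBIC)[:,:,::-1])
s=go(479,-288,23,77.7);print(s['tcp_pos'],s["contact_force"],s["grip_width"],s["q"])
E
```

```text
0.71 [ 478.22537395 -286.25603362   73.0997957 ]
0.6 [627.76086242 256.50344392  81.78122608]
0.53 [452.99991048 738.08290286  83.60451838]
t 13.18 turn [-0.12  0.17 -0.31] shift m [-0.0008  0.      0.0579]
[ 479.31491771 -287.07545559   80.89605538] [ 0.36391023  0.07611832 -0.67180913] 25.512101725187822 [-0.60377641  0.5155723   1.64696376 -0.00419291  0.97987167 -1.95219026]
```

View pics/a6.png

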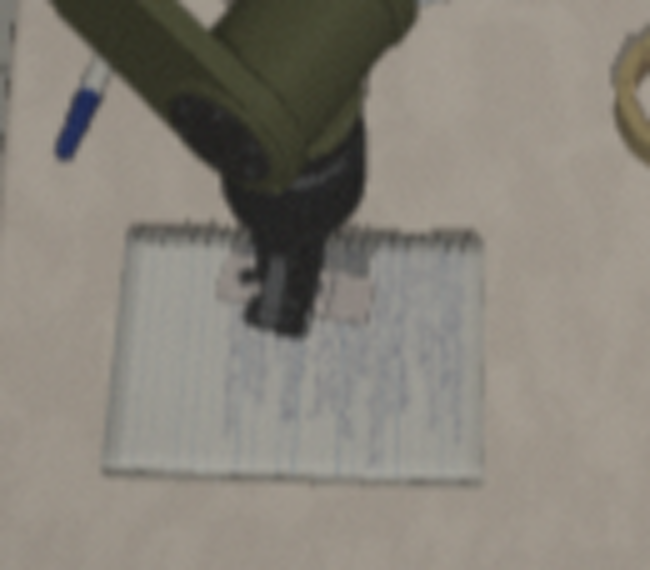

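The cassette is held level over the middle of the page (crop about (295,295)). However, I gripped it low: the fingertips reach about 13 mm below its underside, so releasing here would drop it about 13 mm. There's plenty of time, so I'll go back, rest it on the stand and regrip higher.

Call:
{"api": "servo_tool", "payload": {
  "plan": [
    [0,0,0,0,0,-0.02,255],
    [0,0,0,0.01,-0.002,-0.055,255],
    [0,0,0,0.035,-0.006,-0.075,255],
    [0,0,0,0.07,-0.012,-0.075,255],
    [0,0,0,0.11,-0.019,-0.075,255],
    [0,0,0,0.15,-0.026,-0.075,255],
    [0,0,0,0.19,-0.033,-0.075,255],
    [0,0,0,0.23,-0.04,-0.075,255],
    [0,0,0,0.27,-0.047,-0.075,255],
    [0,0,0,0.305,-0.053,-0.075,255],
    [0,0,0,0.335,-0.058,-0.075,255],
    [0,0,0,0.35,-0.061,-0.075,255]
  ]
}}

```text
t: 14.18
tcp_pos: [496.2, 71.6, 156.1]
orientation: [2.448, 1.967, -0.003]
contact_force: [-0.6, -0.8, -0.6]
grip_width: 25.5
```

```bash
cat > b.py <<'E'
from h import *
import sys
a=[float(v) for v in sys.argv[1:]]
s=go(*a);print(s['tcp_pos'],s["contact_force"],s["grip_width"])
E
python3 b.py 503.85 286.86 100 77.93
```

```text
t 14.18 turn [-0.01  0.12 -0.36] shift m [ 0.212  -0.0389  0.0557]
[496.240262    71.58119369 156.11949504] [-0.57620537 -0.81631736 -0.62280154] 25.51427119632492
```

Call:
{"api": "servo_tool", "payload": {
  "plan": [
    [0,0,0,0.02,-0.004,0,255],
    [0,0,0,0.05,-0.009,0,255],
    [0,0,0,0.085,-0.016,0,255],
    [0,0,0,0.12,-0.022,0,255],
    [0,0,0,0.155,-0.028,0,255],
    [0,0,0,0.185,-0.034,0,255],
    [0,0,0,0.205,-0.038,0.02,255],
    [0,0,0,0.212,-0.039,0.045,255],
    [0,0,0,0.212,-0.039,0.056,255],
    [0,0,0,0.212,-0.039,0.056,255],
    [0,0,0,0.212,-0.039,0.056,255],
    [0,0,0,0.212,-0.039,0.056,255]
  ]
}}

```text
t: 15.18
tcp_pos: [504.4, 286.5, 101.4]
orientation: [2.448, 1.966, 0.0]
contact_force: [0.1, 0.1, -0.6]
grip_width: 25.3
```

```bash
python3 b.py 503.85 286.86 36.5 77.46
```

```text
t 15.18 turn [0.08 0.05 0.07] shift m [ 0.0003 -0.0007  0.0649]
[504.39661946 286.50976123 101.3760349 ] [ 0.13965273  0.14187017 -0.58833006] 25.31075264370488
```

Call:
{"api": "servo_tool", "payload": {
  "plan": [
    [0,0,0,0,-0.001,0.02,255],
    [0,0,0,0,-0.001,0.04,255],
    [0,0,0,0,-0.001,0.05,255],
    [0,0,0,0,-0.001,0.055,255],
    [0,0,0,0,-0.001,0.059,255],
    [0,0,0,0,-0.001,0.062,255],
    [0,0,0,0,-0.001,0.065,255],
    [0,0,0,0,-0.001,0.065,255],
    [0,0,0,0,-0.001,0.065,255]
  ]
}}

```text
t: 15.93
tcp_pos: [503.7, 286.7, 36.7]
orientation: [2.448, 1.966, 0.001]
contact_force: [-0.2, 0.3, 0.1]
grip_width: 25.2
```

```bash
python3 b.py 503.85 286.86 36.5 77.46
```

```text
t 15.93 turn [0.1  0.03 0.06] shift m [0.0002 0.0001 0.0002]
[503.66579064 286.71168153  36.73654233] [-0.24345416  0.3113748   0.14427095] 25.224324331519203
```

Back in the cups without contact force. Open, rise about 10 mm, regrip.

Call:
{"api": "servo_tool", "payload": {
  "plan": [
    [0,0,0,0,0,0,120],
    [0,0,0,0,0,0,110],
    [0,0,0,0,0,0,100],
    [0,0,0,0,0,-0.005,100],
    [0,0,0,0,0,-0.01,100],
    [0,0,0,0,0,-0.01,100],
    [0,0,0,0,0,-0.01,140],
    [0,0,0,0,0,-0.01,150],
    [0,0,0,0,0,-0.01,255],
    [0,0,0,0,0,-0.01,255],
    [0,0,0,0,0,-0.01,255],
    [0,0,0,0,0,-0.01,255]
  ]
}}

```text
t: 16.93
tcp_pos: [503.7, 286.8, 46.8]
orientation: [2.448, 1.966, 0.001]
contact_force: [-0.4, -0.4, 2.4]
grip_width: 25.0
```

```bash
python3 b.py 503.85 286.86 36.5 77.46
```

```text
t 16.93 turn [0.1  0.02 0.06] shift m [0.0001 0.0001 0.0103]
[503.70159574 286.75092888  46.81263149] [-0.42978841 -0.36599087  2.36181306] 25.01171576601875
```

Now the grip offset is 16.8 mm, with the tips about 2 mm below the underside. Lift again.

Call:
{"api": "servo_tool", "payload": {
  "plan": [
    [0,0,0,0,0,-0.003,255],
    [0,0,0,0,0,-0.006,255],
    [0,0,0,0,0,-0.01,255],
    [0,0,0,0,0,-0.016,255],
    [0,0,0,0,0,-0.026,255],
    [0,0,0,0,0,-0.04,255],
    [0,0,0,0,0,-0.06,255],
    [0,0,0,0,0,-0.085,255],
    [0,0,0,0,0,-0.105,255],
    [0,0,0,0,0,-0.11,255]
  ],
  "grip_force": 30
}}

```text
t: 17.77
tcp_pos: [504.6, 287.4, 161.1]
orientation: [2.447, 1.965, 0.01]
contact_force: [0.6, -0.3, 0.4]
grip_width: 25.2
```

Call:
{"api": "servo_tool", "payload": {
  "plan": [
    [0,0,0,-0.015,0.003,0,255],
    [0,0,0,-0.04,0.007,0,255],
    [0,0,0,-0.075,0.013,0,255],
    [0,0,0,-0.11,0.019,0,255],
    [0,0,0,-0.145,0.025,0,255],
    [0,0,0,-0.18,0.031,0,255],
    [0,0,0,-0.215,0.037,0,255],
    [0,0,0,-0.25,0.044,0,255],
    [0,0,0,-0.285,0.05,0,255],
    [0,0,0,-0.315,0.055,0,255],
    [0,0,0,-0.335,0.058,0,255],
    [0,0,0,-0.345,0.06,0,255]
  ]
}}

```text
t: 18.77
tcp_pos: [487.6, -65.0, 159.8]
orientation: [2.45, 1.963, 0.008]
contact_force: [0.5, 0.2, 0.4]
grip_width: 25.5
```

```bash
python3 b.py 479 -288 80 77.5
```

```text
t 18.77 turn [ 0.29 -0.16 -0.11] shift m [-0.2197  0.0399  0.0794]
[487.6147297  -65.04320904 159.8267126 ] [0.46345353 0.22960338 0.42169909] 25.51747203244656
```

Call:
{"api": "servo_tool", "payload": {
  "plan": [
    [0,0,0,-0.02,0.004,0,255],
    [0,0,0,-0.05,0.01,0,255],
    [0,0,0,-0.085,0.017,0,255],
    [0,0,0,-0.12,0.024,0,255],
    [0,0,0,-0.155,0.031,0.01,255],
    [0,0,0,-0.19,0.036,0.03,255],
    [0,0,0,-0.21,0.039,0.05,255],
    [0,0,0,-0.22,0.04,0.07,255],
    [0.2,0,0,-0.22,0.04,0.079,255],
    [0.2,0,0,-0.22,0.04,0.079,255],
    [0.2,0,0,-0.22,0.04,0.079,255]
  ]
}}

```text
t: 19.68
tcp_pos: [479.2, -287.4, 80.6]
orientation: [-2.45, -1.964, -0.005]
contact_force: [0.2, -0.0, -0.4]
grip_width: 25.1
```

```bash
python3 - <<'E'
from h import *
p=bot.read_camera("side")
for d in bot.landmark_of(p,"test_cassette"): print(d["confidence"],w(p,d["position"]))
s=go(479,-288,36,77.5);print(s['tcp_pos'],s["contact_force"],s["grip_width"])
E
```

```text
0.5 [ 481.26737683 -288.5578706    64.10547722]
t 19.78 turn [ 0.18 -0.13 -0.04] shift m [-0.0006 -0.0008  0.0457]
[ 479.77435729 -287.62474258   81.68253589] [ 0.95872027 -0.09739722  0.80766854] 24.95587093203296
```

Call:
{"api": "servo_tool", "payload": {
  "plan": [
    [0,0,0,0,0,0.015,255],
    [0,0,0,0,0,0.028,255],
    [0,0,0,0,0,0.036,255],
    [0,0,0,0,0,0.041,255],
    [0,0,0,0,0,0.0435,255],
    [0,0,0,0,0,0.045,255],
    [0,0,0,0,0,0.046,255],
    [0,0,0,0,0,0.046,255],
    [0,0,0,0,0,0.046,255]
  ]
}}

```text
t: 20.53
tcp_pos: [480.1, -287.7, 36.1]
orientation: [2.449, 1.965, 0.006]
contact_force: [-0.5, 0.3, -0.4]
grip_width: 25.1
```

```bash
python3 b.py 479 -288 35 77.5
```

```text
t 20.53 turn [ 0.21 -0.12 -0.04] shift m [-0.0006 -0.001   0.0011]
[ 480.11216361 -287.66539564   36.09916324] [-0.51245294  0.30602152 -0.44175831] 25.115433546406308
```

Gap about 3 mm. Release and retreat.

Call:
{"api": "servo_tool", "payload": {
  "plan": [
    [0,0,0,0,0,0.001,255],
    [0,0,0,0,0,0.001,140],
    [0,0,0,0,0,0.001,110],
    [0,0,0,0,0,0.001,80],
    [0,0,0,0,0,0.001,60],
    [0,0,0,0,0,0.001,60],
    [0,0,0,0,0,0.001,60],
    [0,0,0,0,0,-0.03,60],
    [0,0,0,0,0,-0.065,60],
    [0,0,0,0,0,-0.1,60],
    [0,0,0,0,0,-0.14,60],
    [0,0,0,0,0,-0.18,60]
  ]
}}

```text
t: 21.53
tcp_pos: [479.0, -287.6, 217.8]
orientation: [2.45, 1.965, 0.006]
contact_force: [0.4, -0.5, -0.5]
grip_width: 65.2
```

Call:
{"api": "servo_tool", "payload": {
  "plan": [
    [0,0,0,0.03,-0.03,0,60],
    [0,0,0,0.06,-0.06,0,60],
    [0,0,0,0.09,-0.07,0,60],
    [0,0,0,0.12,-0.07,0,60],
    [0,0,0,0.15,-0.07,0,60],
    [0,0,0,0.15,-0.07,0,60],
    [0,0,0,0.15,-0.07,0,60]
  ]
}}

```text
t: 22.12
tcp_pos: [443.4, -125.0, 218.2]
orientation: [2.447, 1.968, 0.006]
contact_force: [-0.1, -0.2, 0.3]
grip_width: 65.7
```

```bash
python3 - <<'E'
from h import *
p=bot.read_camera("side")
for d in bot.landmark_of(p,"test_cassette")+bot.landmark_of(p,"finger_knob"): print(d["confidence"],w(p,d["position"]))
s=bot.observe();print(s["t"],s["tcp_pos"],s["contact_force"],s["grip_width"])
f=p["frame"][160:384,180:340]
cv2.imwrite("pics/a7.png",cv2.resize(f,None,fx=2.6,fy=2.6,interpolation=cv2.INTER_CUBIC)[:,:,::-1])
E
```

```text
0.61 [ 478.02358512 -282.66578295    8.98732124]
0.49 [624.95138285 260.03496348  84.09319366]
0.41 [453.92686659 739.09905334  80.1813341 ]
22.2667 [ 443.11783587 -126.70744118  217.89683085] [ 0.36502537  0.49127223 -0.51766654] 65.42422283300267
```

View pics/a7.png

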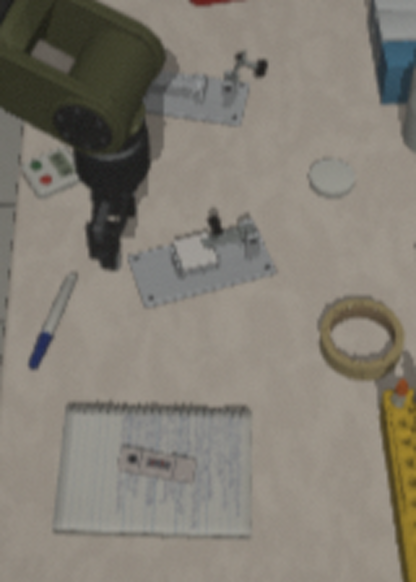

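The cassette lies flat, window up, in the middle of the notebook (crop about (157,463)), and the finger stands open at (245,65). The arm is clear.

```bash
python3 -c "
from plant import bot
print(bot.job_done())"
```

```text
the job is handed in; nothing more can be done
None
```

The cassette is flat, window up, in the middle of the notebook, and the hold-down finger is open. I handed the job in at about 22 s of the 48 s allowed; no verdict is reported.

**What I did:** I swung the finger up by its knob with the cassette still in its seat and released it past the flip point. I then lifted the cassette straight up and carried it to the notebook. My first grip was too low and would have meant a drop of about 13 mm. I took the cassette back to its seat, regripped about 10 mm higher, and released it about 3 mm above the page.

**Last checks:**
- **Cassette:** the last image puts it within about 6 mm of the notebook's middle. The network put its underside at 9 mm, below the page's 16 mm, and about 5 mm off in y from where I released it. I put both down to the network's error, since the picture shows it flat on the page.
- **Finger:** the knob was seen at (625, 260, 84) mm; the fully open position works out to about (625, 260, 79) mm.
- **Arm:** the gripper was about 160 mm to the side and about 200 mm above the page, with contact force near zero.

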